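# Shut and bolt the cup chest

### The arm

A 7-joint arm with a two-finger parallel gripper is mounted at the origin on the work surface. World frame = base frame: x ahead of the robot, y to its left, z up, the work surface at z = 0. Lengths are in m, angles in rad, forces in N, time in s.
With the tool pointing down it reaches from about 0.4 to 0.85 m from the base axis. Payload 10.4 kg.
Tool frame: the origin (TCP) lies on the centre line of the jaws, within the pads' length; the fingertips stand 14 mm ahead of it and the grasp point (between the pads) lies 5 mm behind it; z points along the fingers, y is the line along which they close (so a half turn about z gives the same grasp; the last joint's range is limited). The gripper opens to 87 mm and grips with 3 to 60 N. Pads are 19 mm wide; open, the fingers measure 117 mm over their backs; the gripper's body (75 mm by 190 mm) begins 51 mm behind the grasp point.
Start: joints at [-1.171, 0.332, -0.065, 1.46, 0.022, 1.35, -0.088], TCP at [0.256, 0.57, 0.237] pointing down, gripper open.
Joint ranges: [-2.6, 2.6], [-0.5, 2.12], [-1.47, 1.34], [0.16, 2.42], [-1.27, 4.41], [0.06, 2.06], [-2.6, 2.6]. Speed limits (rad/s): [2.22, 2.22, 2.79, 2.79, 3.14, 3.14, 3.14].

### API

Orientations are given as a rotation vector (axis times angle).
In Python, from plant import get_state, cams, job_done gives the robot as it stands.
- The arm moves only by the tool play_rows, never from a script. Its argument "plan" is a list of rows, each a list of 2 entries, a list of its own where there are three numbers: the shift along the tool's x, y, z normalised to -1 to 1, where 1 is 0.3 m, then the turn, a rotation vector about the tool's x, y, z normalised to -1 to 1, where 1 is 180 degrees. A call has 1 to 12 rows; each row is the pose to reach, as a shift and turn from the pose commanded when the call began, along the tool's axes at that moment, turning the shorter way round; what a row does not reach only later rows make up. A row lasts 1/10 s, in which the tool goes at most 50 mm and 8.59 degrees, less where a joint would pass 70% of its speed; a pose out of reach is approached as far as the arm can. A call with a number of a shift or a turn outside -1 to 1 is refused whole. A call with a gripper value outside its range is refused whole. "claw" is the opening, from -1 (shut) to 1 (fully open), so that 0 is half open, set as the call begins (left out, the last holds). The fingers move at their own pace and stop on an object; the grip force is fixed at half the most. Time passes only in rows, so rows that repeat a pose let the fingers close. It gives the time, the measured TCP pose, the force, the opening and the grip force at its end, in the units of the state.
- get_state(): the state, without advancing time (a new reading comes with each control period).
- cams.capture(name): name is "scene" or "top" or "wrist"; returns the picture (420x560x3 uint8, blue, green, red); there is no depth.
- cams.calibration(name): a dict with "camera_matrix" (3x3 intrinsics, pixels), "world_from_camera" (4x4, takes a point from camera to world coordinates); the wrist camera has in their place "hand_eye" (4x4, takes a point from camera to tool coordinates, whose origin is the TCP and whose axes are the flange's). Camera axes: x right, y down, z forward; pixel columns grow to the right and rows downward; lengths in m; the calibration is good to about 2 mm. A picture is of the moment at which its call begins: read the wrist's pose just before it. calibration takes no time and is no camera call.
- job_done(): hands the job in; it is judged then, once.
The state is a dict: "t": time; "q": joint angles; "qd": joint speeds; "joint_efforts": joint torques, N m; "eef_pos": TCP position; "eef_rot": TCP orientation; "contact_force": force on the tool from outside, world axes, zero at the start; "ft_torque": the same for the moment, N m; "finger_gap": finger opening in m; "gripper_force": force on a finger pad.
Only numpy, scipy, OpenCV 4.12 (cv2) and the standard library are available. Lean on these libraries where they do the work, as an engineer would, in place of code of your own. Each camera call takes 0.05 s, during which the arm holds its last target. There are 200 camera calls.

### The job

The cup chest is packed: lower its hinged lid until it is fully shut, without letting it slam. Then slide the barrel bolt all the way across into the keeper on the lid and turn its ball handle fully down into the notch of the barrel, so that the bolt cannot slide back. Leave the spray bottle, the steel cup and the tray beside the chest where they are, and let go of everything at the end.

Things in the scene. Friction and masses are not known exactly. Their poses are not given: they have to be found in the camera images.
- chest: Low stainless-steel chest, 280 (x) x 440 (y) x 150 mm high, too heavy to shift. Origin: centre of its underside on the bench, z up. Its flat cover, top face 150 mm above the origin, has two halves that meet at y = 0: the -y half is fixed and carries the barrel bolt, the +y half is the hinged lid. An 8 mm carrying handle stands 26 mm out of each end, not needed.
- slot_start (a point): Rear end of the slot in the bolt's barrel, on the barrel's axis: in the chest's frame at (0, -132, 168) mm. The barrel is a fixed steel tube along the chest's y, 26 mm in diameter, from y = -160 to -12 mm, axis 18 mm above the cover, on a base plate 54 mm wide and 4 mm thick. Its top is slotted from y = -132 to -57 mm; the handle stands out of the slot.
- notch (a point): Middle of the notch: the last 15 mm of the barrel's slot (y = -72 to -57 mm in the chest's frame) open out down the -x side, so that the 10 mm handle arm can turn down there. The point is on the barrel's -x side at (-10, -65, 168) mm in the chest's frame.
- lid (a joint): Lid hinge, rad: 0 shut (hard stop, lid flush with the fixed half), grows as it opens upward; starts 0.9 to 1.4. Plate 276 (along the hinge) x 205 x 15 mm, about 0.9 kg; stiff hinge (1.3 N m friction): it stays at any angle and must be pushed all the way, 2 to 10 N near its free edge. Its top face is flat but for the keeper and a bow grip (10 mm bar).
- lid_grip (a point): Middle of the bar of the lid's bow grip: a 10 mm bar 100 mm long, parallel to the hinge and 95 mm from it, its centre line 33 mm above the lid's top face (28 mm of free space under it).
- lid_hinge (a point): Middle of the lid's hinge line, which runs along the chest's x; in the chest's frame at (0, 207, 150) mm.
- lid_edge (a point): Middle of the lid's free edge, on its top face, 205 mm from the hinge line. With the lid shut it lies at (0, 2, 150) mm in the chest's frame. Its frame is the lid's: x along the hinge, y from the free edge to the hinge, z out of the top face.
- keeper (a point): Point in the keeper's opening on the lid: a steel staple 29 mm wide, 32 mm high, 28 mm deep along the bolt, 179 mm from the hinge line, opening 19 mm wide; the rod's axis passes through this point, 18 mm over the lid. It lines up with the bolt only when the lid is fully shut; the 14 mm rod has about 2.5 mm of play in it.
- bolt (a joint): Travel of the bolt along the chest's +y in m: 0 withdrawn, 0.061 shot fully through the keeper (end stop). Starts 0 to 0.015. Slides with about 3 N of friction and stays where it is left. Only within about 3 mm of the end stop does the handle face the notch.
- bolt_tip (a point): Rounded leading end of the 14 mm round rod, on its axis. At travel 0 it is at (0, -8, 168) mm in the chest's frame.
- handle (a joint): Angle of the bolt's handle about the bolt's axis, rad: 0 upright, growing as it turns down towards the chest's -x side; 1.5 is fully down, lying flat in the notch (stop). Starts -0.1 to 0.15. Along the slot it has only 0.2 to 0.3 rad of play either way: it can go down only in the notch. Stays where it is left (0.05 N m of friction, 1 to 2 N at the ball).
- ball (a point): Centre of the black ball, 24 mm in diameter, on the end of the handle's steel arm (10 mm thick), 50 mm from the bolt's axis. With bolt and handle at 0 it is at (0, -125, 218) mm in the chest's frame.
- spray_bottle: White spray bottle, 82 mm in diameter, about 250 mm tall; origin at the centre of its underside. Leave alone.
- steel_cup: Steel cup, 84 mm in diameter, 110 mm tall; origin at the centre of its underside. Leave alone.
- tray: Cream plastic tray 240 x 150 x 75 mm; origin at the centre of its underside. Leave alone.

How it is judged:
By the outcome, as a careful person would: the job done as asked, in the order asked, and still so for the second after the job is handed in, with the robot touching nothing.
It also fails if it takes over 59 s, if anything falls off the work surface, if the arm or the gripper's body presses on something with over 40 N, if the wrist force passes 120 N, or if a joint passes its speed limit or range.

## Working session

There is one attempt and no reset: what is moved stays moved. The work goes in short steps, Python scripts to look and compute and a tool call to move; the robot and the scene stay as the last step left them, time stands still between calls to the robot, and variables do not carry over. Pictures are saved under pics/ and viewed, at most 10 in all, crops included, and the job is handed in when it is done.

Besides the shell and the picture viewer there is one more tool, called by a JSON object that holds its "fn" and its "kwargs", one argument or row to a line. play_rows: Moves the arm, as the interface text tells. Its arguments: {"type":"object","properties":{"plan":{"type":"array"},"claw":{"type":"number"}},"required":["plan"]}

```bash
ls; mkdir -p pics; python3 - <<'E'
from plant import get_state,cams
import cv2,numpy as np
np.set_printoptions(precision=4,suppress=True)
print(get_state())
for n in("scene","top"):
    cv2.imwrite(f"pics/{n}0.png",cams.capture(n)); print(cams.calibration(n))
print(cams.calibration("wrist"))
E
```

```text
pics
{'t': 0.0, 'q': array([-1.1706,  0.3329, -0.0647,  1.461 ,  0.0216,  1.3499, -0.0885]), 'qd': array([0.    , 0.0014, 0.0011, 0.002 , 0.001 , 0.0012, 0.0001]), 'joint_efforts': array([  0.0005, -62.3265,   0.0249, -38.9903,  -0.0614,   0.04  ,
         0.0001]), 'eef_pos': array([0.2563, 0.5696, 0.2357]), 'eef_rot': array([-0.659 , -3.0714,  0.0023]), 'contact_force': array([ 0.66  ,  0.1793, -0.1313]), 'ft_torque': array([0.0588, 0.0157, 0.0309]), 'gripper_force': 0.0, 'finger_gap': 0.08686344207828782}
{'camera_matrix': array([[379.8049,   0.    , 280.2553],
       [  0.    , 379.8049, 211.6459],
       [  0.    ,   0.    ,   1.    ]]), 'world_from_camera': array([[ 0.3056,  0.828 , -0.4701,  1.0886],
       [ 0.9522, -0.2637,  0.1545, -0.1343],
       [ 0.004 , -0.4948, -0.869 ,  1.1164],
       [ 0.    ,  0.    ,  0.    ,  1.    ]])}
{'camera_matrix': array([[441.1089,   0.    , 273.3483],
       [  0.    , 441.1089, 217.2586],
       [  0.    ,   0.    ,   1.    ]]), 'world_from_camera': array([[ 0.0024, -0.993 ,  0.1178,  0.3868],
       [-1.    , -0.0025, -0.0013,  0.0419],
       [ 0.0016, -0.1178, -0.993 ,  1.4742],
       [ 0.    ,  0.    ,  0.    ,  1.    ]])}
{'camera_matrix': array([[359.2269,   0.    , 273.4304],
       [  0.    , 359.2269, 203.7189],
       [  0.    ,   0.    ,   1.    ]]), 'hand_eye': array([[-0.0006, -0.9643, -0.2647,  0.0724],
       [ 1.    , -0.0008,  0.0007,  0.0003],
       [-0.0009, -0.2647,  0.9643, -0.1477],
       [ 0.    ,  0.    ,  0.    ,  1.    ]])}
```

View pics/scene0.png

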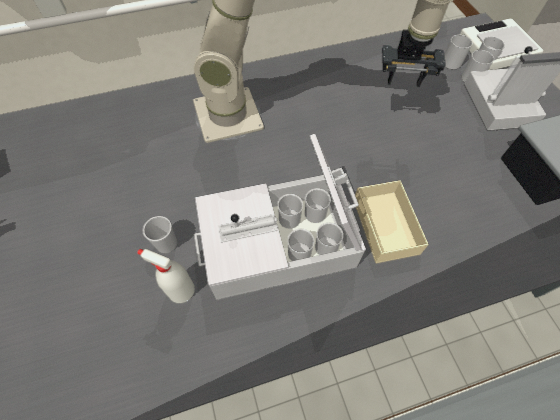

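View pics/top0.png

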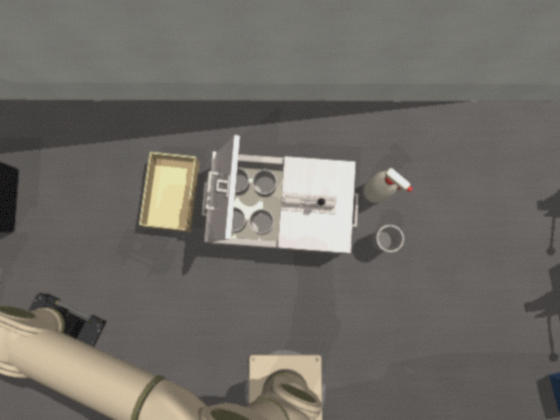

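The chest sits ahead of the robot at yaw ≈ 0. In the top picture the fixed half spans about (280–356, 157–252), and the lid stands at about column 235. The ball is at about (321, 202) in top and (235, 217) in scene. The tray is on the +y side, with the cup and bottle on the -y side.

```bash
python3 - <<'E'
import cv2
a=cv2.imread("pics/top0.png")[130:260,195:365]; cv2.imwrite("pics/topc.png",cv2.resize(a,None,fx=4.6,fy=4.6,interpolation=cv2.INTER_CUBIC))
a=cv2.imread("pics/scene0.png")[130:300,190:370]; cv2.imwrite("pics/scenec.png",cv2.resize(a,None,fx=3.5,fy=3.5,interpolation=cv2.INTER_CUBIC))
E
```

```text
(no output)
```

View pics/topc.png

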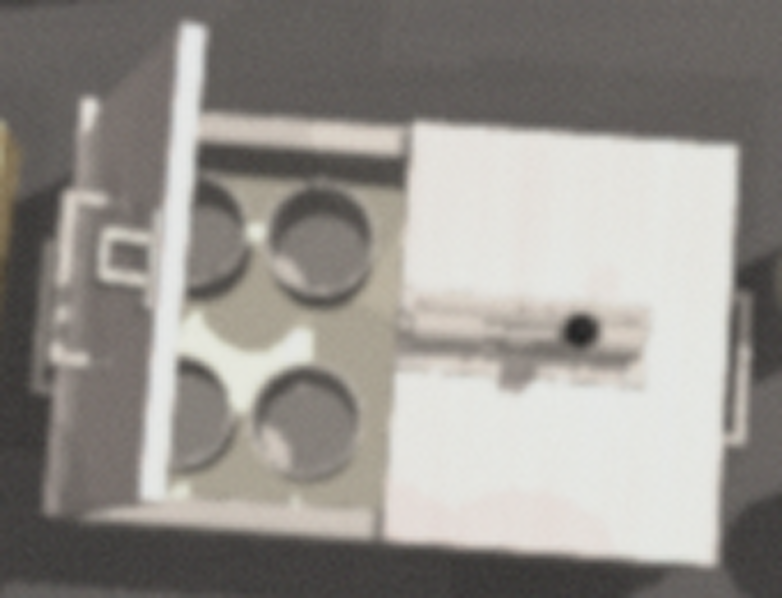

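View pics/scenec.png

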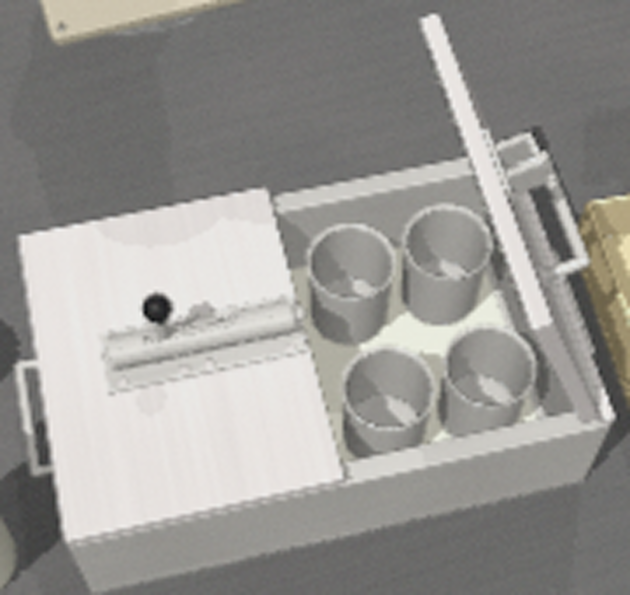

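The crops show the fixed half's corners in top at (414,122), (738,146), (717,566), (385,541), the ball at (580,331), and the lid's top-face edge from (181,24) to (140,498). In the scene crop the corners are (268,188), (20,238), (68,542), (345,480), the ball is at (157,308), and the lid edge runs (442,18) to (548,322). I'll fit everything at once.

```bash
cat > h.py <<'E'
import numpy as np
from scipy.spatial.transform import Rotation as R
np.set_printoptions(precision=4,suppress=True)
def proj(c,P):
    T=np.linalg.inv(c["world_from_camera"]); p=P@T[:3,:3].T+T[:3,3]; p=p@c["camera_matrix"].T
    return p[:,:2]/p[:,2:]
def world(ch,P): # chest xyyaw
    return R.from_euler("z",ch[2]).apply(np.atleast_2d(P))+[ch[0],ch[1],0]
def ball(s,a): return [-.05*np.sin(a),-.125+s,.168+.05*np.cos(a)]
def lidp(x,d,h,a): # d from hinge, h over top face
    return [x,.207-d*np.cos(a)+h*np.sin(a),.150+d*np.sin(a)+h*np.cos(a)]
def cmd(st,pos,rot=None): # shift (norm) from current pose, turn
    Rc=R.from_rotvec(st["eef_rot"]); s=Rc.inv().apply(np.array(pos)-st["eef_pos"])/.3
    t=None if rot is None else (Rc.inv()*rot).as_rotvec()/np.pi
    return s,t
E
python3 - <<'E'
from h import *
from plant import cams
from scipy.optimize import least_squares
T=(np.array([(414,122),(738,146),(717,566),(385,541),(580,331),(181,24),(140,498)])+.5)/4.6-.5+[195,130]
S=(np.array([(345,480),(68,542),(20,238),(268,188),(157,308),(548,322),(442,18)])+.5)/3.5-.5+[190,130]
ct,cs=cams.calibration("top"),cams.calibration("scene")
def pts(v): return world(v[:3],[(.14,0,.15),(.14,-.22,.15),(-.14,-.22,.15),(-.14,0,.15),ball(v[3],v[4]),lidp(.138,.205,0,v[5]),lidp(-.138,.205,0,v[5])])
f=lambda v:np.r_[(proj(ct,pts(v))-T).ravel(),(proj(cs,pts(v))-S).ravel()]
r=least_squares(f,[.6,0,0,.005,0,1.2],loss="soft_l1"); print(r.x); print(f(r.x).reshape(2,-1,2))
print(pts(r.x))
E
```

```text
[ 0.595   0.0179 -0.0743  0.0095  0.084   1.2188]
[[[-0.4817 -0.4341]
  [ 0.5413 -0.2602]
  [-0.0066 -0.419 ]
  [-1.0623 -0.6226]
  [ 0.3282 -0.1527]
  [ 0.5494 -0.9458]
  [ 0.1178 -0.0034]]

 [[ 0.5263 -0.5864]
  [-1.1914 -0.0715]
  [-0.8147 -0.9372]
  [ 0.1369 -0.7939]
  [ 0.2399 -0.2565]
  [ 1.4352  0.082 ]
  [-1.3927 -2.0635]]]
[[ 0.7346  0.0075  0.15  ]
 [ 0.7183 -0.2119  0.15  ]
 [ 0.439  -0.1911  0.15  ]
 [ 0.4554  0.0283  0.15  ]
 [ 0.5822 -0.097   0.2178]
 [ 0.7427  0.1436  0.3424]
 [ 0.4675  0.1641  0.3424]]
```

```bash
cat >> h.py <<'E'
CH=np.array([.595,.0179,-.0743])
ROT=R.from_matrix(np.array([[-np.cos(CH[2]),-np.sin(CH[2]),0],[-np.sin(CH[2]),np.cos(CH[2]),0],[0,0,-1]]).T*1)
ROT=R.from_euler("z",CH[2])*R.from_euler("y",np.pi)   # tool x=-chest x, y=chest y, z down
def go(pts):
    from plant import get_state
    st=get_state()
    for p in pts:
        s,t=cmd(st,world(CH,p)[0],ROT); print(s.round(4),t.round(4))
E
python3 -c "
from h import *
go([[-.09,.198,.338]])"
```

```text
[-1.2768 -0.6966 -0.3396] [-0.0004 -0.     -0.1109]
```

{"fn": "play_rows", "kwargs": {
  "plan": [
    [[0, 0, -0.15], [0, 0, 0]],
    [[-0.1, -0.1, -0.3], [0, 0, -0.03]],
    [[-0.25, -0.2, -0.34], [0, 0, -0.06]],
    [[-0.4, -0.25, -0.34], [0, 0, -0.11]],
    [[-0.55, -0.3, -0.34], [0, 0, -0.11]],
    [[-0.7, -0.35, -0.34], [0, 0, -0.11]],
    [[-0.8, -0.4, -0.34], [0, 0, -0.11]],
    [[-0.8, -0.4, -0.34], [0, 0, -0.11]]
  ],
  "claw": -1
}}

```text
t: 0.9
eef_pos: [0.4309, 0.356, 0.3385]
eef_rot: [0.137, 3.137, -0.003]
contact_force: [-0.9, -0.0, -0.6]
finger_gap: 0.0311
gripper_force: 0.0
```

```bash
python3 -c "
from h import *
go([[-.09,.198,.338]])"
```

```text
[-0.3347 -0.419   0.0031] [-0.0006  0.0006 -0.0042]
```

{"fn": "play_rows", "kwargs": {
  "plan": [
    [[-0.1, -0.12, 0], [0, 0, -0.004]],
    [[-0.22, -0.26, 0], [0, 0, -0.004]],
    [[-0.3, -0.36, 0], [0, 0, -0.004]],
    [[-0.335, -0.42, 0], [0, 0, -0.004]],
    [[-0.335, -0.42, 0], [0, 0, -0.004]],
    [[-0.335, -0.42, 0], [0, 0, -0.004]]
  ]
}}

```text
t: 1.5
eef_pos: [0.5161, 0.2293, 0.3383]
eef_rot: [-0.101, -3.139, -0.001]
contact_force: [-1.0, 0.4, -0.1]
finger_gap: 0.0007
gripper_force: 0.0
```

```bash
python3 - <<'E'
from h import *
from plant import get_state,cams
import cv2
st=get_state(); print(st["eef_pos"],st["contact_force"],st["finger_gap"])
a=[1.25,1.2,1.1,1,.9,.8,.7,.6,.5,.4,.3,.2,.1,0]
go([[-.09,.207-.185*np.cos(x)+.015,.15+.185*np.sin(x)+.014] for x in a])
cv2.imwrite("pics/s1.png",cams.capture("scene")[100:320,170:400].repeat(2,0).repeat(2,1))
E
```

```text
[0.5161 0.2293 0.3383] [-1.0131  0.3925 -0.1366] 0.00073667432466432
[-0.0131 -0.1379 -0.0044] [ 0.0001 -0.0002  0.0031]
[-0.0128 -0.1669  0.0061] [ 0.0001 -0.0002  0.0031]
[-0.0123 -0.2232  0.0312] [ 0.0001 -0.0002  0.0031]
[-0.0118 -0.2767  0.0619] [ 0.0001 -0.0002  0.0031]
[-0.0113 -0.3268  0.0977] [ 0.0001 -0.0002  0.0031]
[-0.0109 -0.3731  0.1384] [ 0.0001 -0.0002  0.0031]
[-0.0105 -0.4152  0.1835] [ 0.0001 -0.0002  0.0031]
[-0.0102 -0.4525  0.2325] [ 0.0001 -0.0002  0.0031]
[-0.0099 -0.4847  0.2851] [ 0.0001 -0.0002  0.0031]
[-0.0097 -0.5115  0.3406] [ 0.0001 -0.0002  0.0031]
[-0.0096 -0.5327  0.3985] [ 0.0001 -0.0002  0.0031]
[-0.0095 -0.548   0.4582] [ 0.0001 -0.0002  0.0031]
[-0.0094 -0.5572  0.5191] [ 0.0001 -0.0002  0.0031]
[-0.0094 -0.5603  0.5807] [ 0.0001 -0.0002  0.0031]
```

View pics/s1.png

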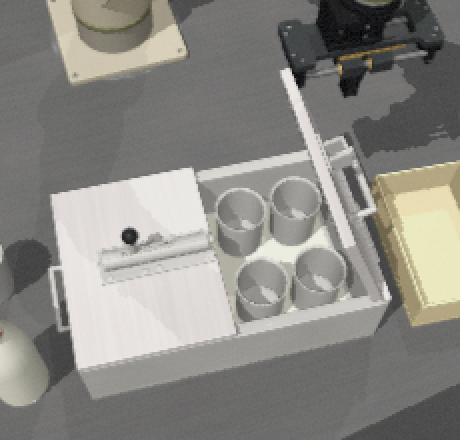

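The fingers, at about (345, 85), are on the outer side of the lid and clear of it. I'll start pushing.

{"fn": "play_rows", "kwargs": {
  "plan": [
    [[-0.013, -0.06, -0.005], [0, 0, 0.003]],
    [[-0.013, -0.11, -0.005], [0, 0, 0.003]],
    [[-0.013, -0.138, -0.004], [0, 0, 0.003]],
    [[-0.013, -0.167, 0.006], [0, 0, 0.003]],
    [[-0.012, -0.195, 0.018], [0, 0, 0.003]],
    [[-0.012, -0.223, 0.031], [0, 0, 0.003]],
    [[-0.012, -0.25, 0.046], [0, 0, 0.003]],
    [[-0.012, -0.277, 0.062], [0, 0, 0.003]],
    [[-0.011, -0.302, 0.08], [0, 0, 0.003]],
    [[-0.011, -0.327, 0.098], [0, 0, 0.003]]
  ]
}}

```text
t: 2.55
eef_pos: [0.5136, 0.1306, 0.3095]
eef_rot: [0.115, 3.138, 0.002]
contact_force: [0.2, 1.2, 5.9]
finger_gap: 0.0001
gripper_force: 2.1
```

```bash
python3 - <<'E'
from h import *
a=[.9,.85,.8,.75,.7,.65,.6,.55,.5,.45,.4,.35,.3]
go([[-.09,.207-.185*np.cos(x)+.015,.15+.185*np.sin(x)+.014] for x in a])
from plant import get_state; print(get_state()["contact_force"])
E
```

```text
[0.0016 0.0021 0.002 ] [0.0004 0.0004 0.0003]
[ 0.0017 -0.0216  0.0217] [0.0004 0.0004 0.0003]
[ 0.0017 -0.0443  0.0426] [0.0004 0.0004 0.0003]
[ 0.0018 -0.0659  0.0646] [0.0004 0.0004 0.0003]
[ 0.0018 -0.0863  0.0876] [0.0004 0.0004 0.0003]
[ 0.0019 -0.1056  0.1117] [0.0004 0.0004 0.0003]
[ 0.0019 -0.1237  0.1366] [0.0004 0.0004 0.0003]
[ 0.002  -0.1405  0.1625] [0.0004 0.0004 0.0003]
[ 0.002  -0.156   0.1892] [0.0004 0.0004 0.0003]
[ 0.0021 -0.1701  0.2166] [0.0004 0.0004 0.0003]
[ 0.0021 -0.1829  0.2446] [0.0004 0.0004 0.0003]
[ 0.0022 -0.1942  0.2733] [0.0004 0.0004 0.0003]
[ 0.0022 -0.2041  0.3025] [0.0004 0.0004 0.0003]
[0.1752 1.1637 5.8581]
```

Contact is good at about 6 N, so I'll keep following the arc.

{"fn": "play_rows", "kwargs": {
  "plan": [
    [[0, -0.022, 0.022], [0, 0, 0]],
    [[0, -0.044, 0.043], [0, 0, 0]],
    [[0, -0.066, 0.065], [0, 0, 0]],
    [[0, -0.086, 0.088], [0, 0, 0]],
    [[0, -0.106, 0.112], [0, 0, 0]],
    [[0, -0.124, 0.137], [0, 0, 0]],
    [[0, -0.14, 0.163], [0, 0, 0]],
    [[0, -0.156, 0.189], [0, 0, 0]],
    [[0, -0.17, 0.217], [0, 0, 0]],
    [[0, -0.183, 0.245], [0, 0, 0]],
    [[0, -0.194, 0.273], [0, 0, 0]],
    [[0, -0.204, 0.303], [0, 0, 0]]
  ]
}}

```text
t: 3.75
eef_pos: [0.5089, 0.0691, 0.2174]
eef_rot: [-0.117, -3.139, 0.0]
contact_force: [-0.1, -0.2, 3.5]
finger_gap: 0.0005
gripper_force: 1.3
```

```bash
python3 - <<'E'
from h import *
a=[.3,.25,.2,.15,.12,.09,.06,.03,0]
go([[-.09,.207-.185*np.cos(x)+.015,.15+.185*np.sin(x)+.014] for x in a])
from plant import get_state; print(get_state()["contact_force"])
E
```

```text
[ 0.001   0.0018 -0.0041] [-0.0001 -0.0001  0.    ]
[ 0.001  -0.0065  0.0256] [-0.0001 -0.0001  0.    ]
[ 0.001  -0.0134  0.0556] [-0.0001 -0.0001  0.    ]
[ 0.001  -0.0188  0.086 ] [-0.0001 -0.0001  0.    ]
[ 0.001  -0.0213  0.1043] [-0.0001 -0.0001  0.    ]
[ 0.0009 -0.0232  0.1227] [-0.0001 -0.0001  0.    ]
[ 0.0009 -0.0246  0.1411] [-0.0001 -0.0001  0.    ]
[ 0.0009 -0.0254  0.1596] [-0.0001 -0.0001  0.    ]
[ 0.0009 -0.0257  0.1781] [-0.0001 -0.0001  0.    ]
[-0.1428 -0.2044  3.4877]
```

{"fn": "play_rows", "kwargs": {
  "plan": [
    [[0, -0.006, 0.025], [0, 0, 0]],
    [[0, -0.012, 0.048], [0, 0, 0]],
    [[0, -0.016, 0.07], [0, 0, 0]],
    [[0, -0.02, 0.09], [0, 0, 0]],
    [[0, -0.022, 0.108], [0, 0, 0]],
    [[0, -0.023, 0.124], [0, 0, 0]],
    [[0, -0.024, 0.138], [0, 0, 0]],
    [[0, -0.025, 0.15], [0, 0, 0]],
    [[0, -0.025, 0.16], [0, 0, 0]],
    [[0, -0.025, 0.168], [0, 0, 0]],
    [[0, -0.025, 0.174], [0, 0, 0]],
    [[0, -0.025, 0.178], [0, 0, 0]]
  ]
}}

```text
t: 4.95
eef_pos: [0.5084, 0.0621, 0.1647]
eef_rot: [-0.116, -3.139, -0.0]
contact_force: [-1.1, -0.8, 2.1]
finger_gap: 0.0007
gripper_force: 1.1
```

{"fn": "play_rows", "kwargs": {
  "plan": [
    [[0, 0, 0.004], [0, 0, 0]],
    [[0, 0, 0.008], [0, 0, 0]],
    [[0, 0, 0.008], [0, 0, 0]]
  ]
}}

```text
t: 5.25
eef_pos: [0.5085, 0.0621, 0.1643]
eef_rot: [0.117, 3.139, 0.001]
contact_force: [-9.3, -3.6, 21.2]
finger_gap: 0.0002
gripper_force: 10.5
```

```bash
python3 - <<'E'
from h import *
go([[-.004,-.1155,.31]])
E
```

```text
[-0.2853 -0.5102 -0.486 ] [0.0003 0.0001 0.    ]
```

{"fn": "play_rows", "kwargs": {
  "plan": [
    [[0, 0, -0.12], [0, 0, 0]],
    [[0, 0, -0.28], [0, 0, 0]],
    [[0, -0.05, -0.42], [0, 0, 0]],
    [[-0.08, -0.15, -0.486], [0, 0, 0]],
    [[-0.17, -0.28, -0.486], [0, 0, 0]],
    [[-0.24, -0.4, -0.486], [0, 0, 0]],
    [[-0.285, -0.51, -0.486], [0, 0, 0]],
    [[-0.285, -0.51, -0.486], [0, 0, 0]],
    [[-0.285, -0.51, -0.486], [0, 0, 0]]
  ],
  "claw": 0.2
}}

```text
t: 6.15
eef_pos: [0.5824, -0.0972, 0.3078]
eef_rot: [-0.118, -3.139, -0.0]
contact_force: [-0.1, 1.2, 0.8]
finger_gap: 0.0511
gripper_force: 0.0
```

```bash
python3 - <<'E'
from h import *
from plant import get_state,cams
import cv2
st=get_state(); print(st["eef_pos"],st["finger_gap"],st["contact_force"])
c=cams.calibration("wrist"); T=np.eye(4);T[:3,:3]=R.from_rotvec(st["eef_rot"]).as_matrix();T[:3,3]=st["eef_pos"]
c["world_from_camera"]=T@c["hand_eye"]
print("exp ball, slotstart, keeper, lid edge corners px",proj(c,world(CH,[ball(.0095,.084),(0,-.132,.181),(0,.028,.168),(-.138,.002,.15),(-.14,-.22,.15)])))
np.savez("w1.npz",K=c["camera_matrix"],T=c["world_from_camera"])
cv2.imwrite("pics/w1.png",cams.capture("wrist"))
E
```

```text
[ 0.5824 -0.0972  0.3078] 0.051127248399686034 [-0.1278  1.1607  0.7519]
exp ball, slotstart, keeper, lid edge corners px [[273.0543 213.2259]
 [252.2502 204.8665]
 [446.3195 200.2847]
 [424.3284  22.2221]
 [137.4992  19.8501]]
```

View pics/w1.png

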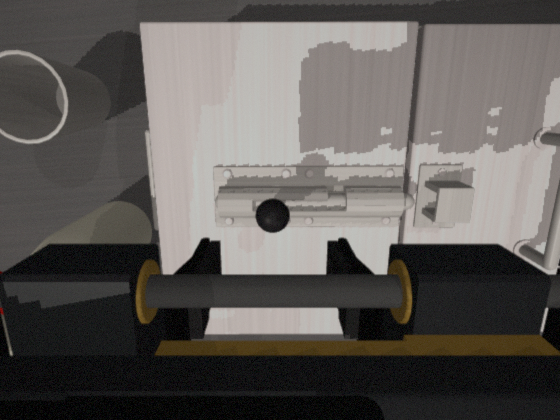

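The ball is at (273, 215), within 2 px of the prediction. The lid is flat and the keeper, at about (452, 200), is in line with the rod. Next I'll descend and grip the ball.

```bash
python3 - <<'E'
from h import *
go([[-.004,-.1155,.223]])
E
```

```text
[-0.0004 -0.0037  0.2829] [ 0.0002 -0.0001  0.0003]
```

{"fn": "play_rows", "kwargs": {
  "plan": [
    [[0, -0.003, 0.1], [0, 0, 0]],
    [[0, -0.003, 0.19], [0, 0, 0]],
    [[0, -0.003, 0.25], [0, 0, 0]],
    [[0, -0.003, 0.283], [0, 0, 0]],
    [[0, -0.003, 0.283], [0, 0, 0]]
  ]
}}

```text
t: 6.7
eef_pos: [0.5818, -0.0963, 0.2224]
eef_rot: [-0.113, -3.138, -0.001]
contact_force: [-0.4, 0.6, 0.2]
finger_gap: 0.0525
gripper_force: 0.0
```

{"fn": "play_rows", "kwargs": {
  "plan": [
    [[0, 0, 0], [0, 0, 0]],
    [[0, 0, 0], [0, 0, 0]],
    [[0, 0, 0], [0, 0, 0]],
    [[0, 0, 0], [0, 0, 0]],
    [[0, 0, 0], [0, 0, 0]],
    [[0, 0, 0], [0, 0, 0]]
  ],
  "claw": -1
}}

```text
t: 7.3
eef_pos: [0.5825, -0.0979, 0.2237]
eef_rot: [0.117, 3.139, -0.0]
contact_force: [0.3, -0.4, 2.2]
finger_gap: 0.022
gripper_force: 30.0
```

```bash
python3 - <<'E'
from h import *
from plant import get_state
st=get_state(); print(R.from_euler("z",-CH[2]).apply(st["eef_pos"]-[CH[0],CH[1],0]),st["contact_force"],st["ft_torque"])
go([[-.004,-.064,.223],[-.004,-.062,.223]])
E
```

```text
[-0.0039 -0.1164  0.2237] [ 0.2522 -0.3637  2.1859] [-0.1245  0.085   0.0095]
[0.0003 0.1748 0.0024] [-0.      0.0002  0.    ]
[0.0003 0.1814 0.0024] [-0.      0.0002  0.    ]
```

The ball is gripped at a 22 mm gap. Now I'll slide the bolt.

{"fn": "play_rows", "kwargs": {
  "plan": [
    [[0, 0.01, 0], [0, 0, 0]],
    [[0, 0.025, 0], [0, 0, 0]],
    [[0, 0.042, 0], [0, 0, 0]],
    [[0, 0.06, 0], [0, 0, 0]],
    [[0, 0.077, 0], [0, 0, 0]],
    [[0, 0.093, 0], [0, 0, 0]],
    [[0, 0.108, 0], [0, 0, 0]],
    [[0, 0.122, 0], [0, 0, 0]],
    [[0, 0.135, 0], [0, 0, 0]],
    [[0, 0.146, 0], [0, 0, 0]],
    [[0, 0.155, 0], [0, 0, 0]],
    [[0, 0.162, 0], [0, 0, 0]]
  ]
}}

```text
t: 8.5
eef_pos: [0.5861, -0.0486, 0.2236]
eef_rot: [0.115, 3.139, 0.0]
contact_force: [-0.0, -3.4, 5.0]
finger_gap: 0.0225
gripper_force: 30.0
```

{"fn": "play_rows", "kwargs": {
  "plan": [
    [[0, 0.004, 0], [0, 0, 0]],
    [[0, 0.008, 0], [0, 0, 0]],
    [[0, 0.012, 0], [0, 0, 0]],
    [[0, 0.012, 0], [0, 0, 0]]
  ]
}}

```text
t: 8.9
eef_pos: [0.5863, -0.0457, 0.2236]
eef_rot: [0.116, 3.139, -0.001]
contact_force: [-0.0, -4.6, 5.1]
finger_gap: 0.0225
gripper_force: 30.0
```

```bash
python3 - <<'E'
from h import *
from plant import get_state
st=get_state(); print(R.from_euler("z",-CH[2]).apply(st["eef_pos"]-[CH[0],CH[1],0]),R.from_euler("z",-CH[2]).apply(st["contact_force"]),st["ft_torque"],st["finger_gap"])
E
```

```text
[-0.004  -0.064   0.2236] [ 0.3332 -4.5651  5.0553] [-1.0007  0.031   0.0272] 0.02245180466783648
```

{"fn": "play_rows", "kwargs": {
  "plan": [
    [[0, 0.003, 0], [0, 0, 0]],
    [[0, 0.005, 0], [0, 0, 0]],
    [[0, 0.005, 0], [0, 0, 0]]
  ]
}}

```text
t: 9.2
eef_pos: [0.5863, -0.0455, 0.2236]
eef_rot: [0.118, 3.139, -0.003]
contact_force: [-0.6, -7.9, 5.8]
finger_gap: 0.0223
gripper_force: 30.0
```

{"fn": "play_rows", "kwargs": {
  "plan": [
    [[0, 0.003, 0], [0, 0, 0]],
    [[0, 0.005, 0], [0, 0, 0]],
    [[0, 0.005, 0], [0, 0, 0]]
  ]
}}

```text
t: 9.5
eef_pos: [0.5863, -0.0454, 0.2236]
eef_rot: [0.12, 3.139, -0.005]
contact_force: [-0.4, -12.0, 5.6]
finger_gap: 0.022
gripper_force: 30.0
```

The bolt is at its end stop: the force rises with no motion. I'll ease the push slightly and turn the handle along the arc.

{"fn": "play_rows", "kwargs": {
  "plan": [
    [[0, -0.006, 0], [0, 0, 0]],
    [[0.01, -0.006, 0.001], [0, 0, 0]],
    [[0.02, -0.006, 0.003], [0, 0, 0]],
    [[0.032, -0.006, 0.006], [0, 0, 0]],
    [[0.044, -0.006, 0.01], [0, 0, 0]],
    [[0.055, -0.006, 0.014], [0, 0, 0]],
    [[0.067, -0.006, 0.02], [0, 0, 0]],
    [[0.067, -0.006, 0.02], [0, 0, 0]]
  ]
}}

```text
t: 10.3
eef_pos: [0.566, -0.0441, 0.2175]
eef_rot: [0.118, 3.139, -0.002]
contact_force: [-1.3, -7.1, 4.1]
finger_gap: 0.022
gripper_force: 30.0
```

```bash
python3 - <<'E'
from h import *
from plant import get_state
st=get_state(); print(R.from_euler("z",-CH[2]).apply(st["eef_pos"]-[CH[0],CH[1],0]),R.from_euler("z",-CH[2]).apply(st["contact_force"]),st["ft_torque"],st["finger_gap"])
E
```

```text
[-0.0244 -0.0639  0.2175] [-0.7769 -7.1943  4.1107] [-1.7177  0.1447 -0.0414] 0.02198993964858734
```

{"fn": "play_rows", "kwargs": {
  "plan": [
    [[0.011, 0, 0.007], [0, 0, 0]],
    [[0.021, 0, 0.014], [0, 0, 0]],
    [[0.031, 0, 0.021], [0, 0, 0]],
    [[0.04, 0, 0.03], [0, 0, 0]],
    [[0.048, 0, 0.039], [0, 0, 0]],
    [[0.056, 0, 0.049], [0, 0, 0]],
    [[0.063, 0, 0.06], [0, 0, 0]],
    [[0.069, 0, 0.071], [0, 0, 0]],
    [[0.074, 0, 0.082], [0, 0, 0]],
    [[0.078, 0, 0.094], [0, 0, 0]],
    [[0.082, 0, 0.106], [0, 0, 0]],
    [[0.084, 0, 0.118], [0, 0, 0]]
  ]
}}

```text
t: 11.5
eef_pos: [0.54, -0.0421, 0.1815]
eef_rot: [-0.118, -3.137, 0.002]
contact_force: [-4.3, -7.2, 3.9]
finger_gap: 0.0226
gripper_force: 30.0
```

{"fn": "play_rows", "kwargs": {
  "plan": [
    [[0.001, 0, 0.008], [0, 0, 0]],
    [[0.002, 0, 0.016], [0, 0, 0]],
    [[0.002, 0, 0.02], [0, 0, 0]],
    [[0.002, 0, 0.02], [0, 0, 0]]
  ]
}}

```text
t: 11.9
eef_pos: [0.5392, -0.0421, 0.1751]
eef_rot: [-0.118, -3.136, 0.002]
contact_force: [-3.9, -7.4, 1.3]
finger_gap: 0.0222
gripper_force: 30.0
```

```bash
python3 - <<'E'
from h import *
from plant import get_state
st=get_state(); print(R.from_euler("z",-CH[2]).apply(st["eef_pos"]-[CH[0],CH[1],0]),R.from_euler("z",-CH[2]).apply(st["contact_force"]),st["ft_torque"],st["finger_gap"])
E
```

```text
[-0.0512 -0.0639  0.1751] [-3.3747 -7.6247  1.2528] [-1.6485  0.7713  0.0218] 0.02216783092194174
```

{"fn": "play_rows", "kwargs": {
  "plan": [
    [[0, 0, 0.006], [0, 0, 0]],
    [[0, 0, 0.012], [0, 0, 0]],
    [[0, 0, 0.012], [0, 0, 0]]
  ]
}}

```text
t: 12.2
eef_pos: [0.5391, -0.0421, 0.1714]
eef_rot: [-0.118, -3.136, 0.002]
contact_force: [-4.1, -8.1, 0.8]
finger_gap: 0.0222
gripper_force: 30.0
```

{"fn": "play_rows", "kwargs": {
  "plan": [
    [[0, 0, 0.006], [0, 0, 0]],
    [[0, 0, 0.012], [0, 0, 0]],
    [[0, 0, 0.012], [0, 0, 0]]
  ]
}}

```text
t: 12.5
eef_pos: [0.5397, -0.0421, 0.1693]
eef_rot: [-0.118, -3.138, 0.002]
contact_force: [-8.4, -6.7, 12.9]
finger_gap: 0.0223
gripper_force: 30.0
```

The force rises at z = 0.169, so the handle is on its stop. I'll release, lift, and look.

{"fn": "play_rows", "kwargs": {
  "plan": [
    [[0, 0, -0.008], [0, 0, 0]],
    [[0, 0, -0.008], [0, 0, 0]],
    [[0, 0, -0.008], [0, 0, 0]],
    [[0, 0, -0.008], [0, 0, 0]],
    [[0, 0, -0.008], [0, 0, 0]]
  ],
  "claw": 0.2
}}

```text
t: 13.0
eef_pos: [0.5404, -0.0406, 0.1709]
eef_rot: [-0.115, -3.139, -0.001]
contact_force: [-0.4, 0.2, -0.7]
finger_gap: 0.05
gripper_force: 0.0
```

{"fn": "play_rows", "kwargs": {
  "plan": [
    [[0, 0, -0.05], [0, 0, 0]],
    [[0, 0, -0.15], [0, 0, 0]],
    [[0, 0, -0.3], [0, 0, 0]],
    [[0, 0, -0.42], [0, 0, 0]],
    [[0, 0, -0.5], [0, 0, 0]],
    [[0, 0, -0.5], [0, 0, 0]],
    [[0, 0, -0.5], [0, 0, 0]]
  ]
}}

```text
t: 13.7
eef_pos: [0.5405, -0.0409, 0.321]
eef_rot: [0.116, 3.139, 0.0]
contact_force: [0.2, 0.2, -0.8]
finger_gap: 0.0526
gripper_force: 0.0
```

```bash
python3 - <<'E'
from h import *
from plant import get_state,cams
import cv2
st=get_state(); print(st["eef_pos"],st["finger_gap"],st["contact_force"])
c=cams.calibration("wrist"); T=np.eye(4);T[:3,:3]=R.from_rotvec(st["eef_rot"]).as_matrix();T[:3,3]=st["eef_pos"]
c["world_from_camera"]=T@c["hand_eye"]
for a in (1.2,1.35,1.5): print(a,proj(c,world(CH,[ball(.061,a),(0,-.132,.181),(0,.028,.168),(-.138,.002,.15)])).round(0).tolist())
im=cams.capture("wrist"); cv2.imwrite("pics/w2.png",cv2.resize(im[60:320,120:460],None,fx=2.3,fy=2.3,interpolation=cv2.INTER_CUBIC))
E
```

```text
[ 0.5405 -0.0409  0.321 ] 0.052569315682997914 [ 0.2117  0.1711 -0.7538]
1.2 [[271.0, 201.0], [192.0, 252.0], [374.0, 246.0], [349.0, 86.0]]
1.35 [[271.0, 196.0], [192.0, 252.0], [374.0, 246.0], [349.0, 86.0]]
1.5 [[271.0, 193.0], [192.0, 252.0], [374.0, 246.0], [349.0, 86.0]]
```

View pics/w2.png

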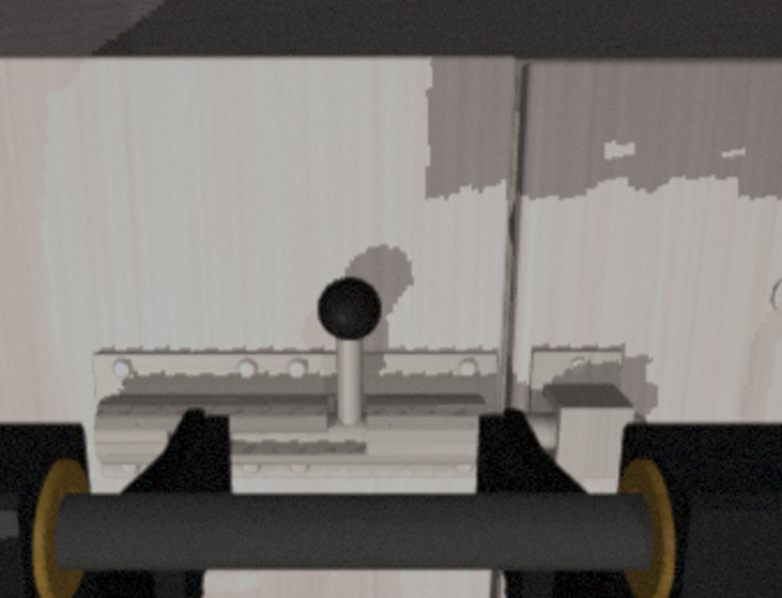

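The rod is through the keeper. The ball is at full-frame (272, 194), against a predicted (271, 193) for fully down. One light press on top of the ball with closed fingers will make sure.

```bash
python3 - <<'E'
from h import *
go([[-.051,-.064,.205],[-.051,-.064,.196]])
E
```

```text
[ 0.002  -0.0045  0.3841] [ 0.     -0.0003  0.0002]
[ 0.002  -0.0045  0.4141] [ 0.     -0.0003  0.0002]
```

{"fn": "play_rows", "kwargs": {
  "plan": [
    [[0, -0.004, 0], [0, 0, 0]],
    [[0, -0.004, 0], [0, 0, 0]],
    [[0, -0.004, 0], [0, 0, 0]],
    [[0, -0.004, 0], [0, 0, 0]],
    [[0, -0.004, 0.1], [0, 0, 0]],
    [[0, -0.004, 0.22], [0, 0, 0]],
    [[0, -0.004, 0.32], [0, 0, 0]],
    [[0, -0.004, 0.37], [0, 0, 0]],
    [[0, -0.004, 0.39], [0, 0, 0]],
    [[0, -0.004, 0.4], [0, 0, 0]],
    [[0, -0.004, 0.406], [0, 0, 0]],
    [[0, -0.004, 0.41], [0, 0, 0]]
  ],
  "claw": -1
}}

```text
t: 14.95
eef_pos: [0.5409, -0.0423, 0.1989]
eef_rot: [0.116, 3.138, 0.0]
contact_force: [0.1, 1.2, -1.1]
finger_gap: 0.0003
gripper_force: 0.0
```

{"fn": "play_rows", "kwargs": {
  "plan": [
    [[0, 0, 0.005], [0, 0, 0]],
    [[0, 0, 0.008], [0, 0, 0]],
    [[0, 0, 0.008], [0, 0, 0]]
  ]
}}

```text
t: 15.25
eef_pos: [0.5409, -0.0423, 0.1972]
eef_rot: [0.116, 3.138, 0.001]
contact_force: [-3.2, 0.2, 8.3]
finger_gap: 0.0006
gripper_force: 4.5
```

Contact came at the height predicted for fully down, and it holds 8 N. I'll retreat and hand in.

{"fn": "play_rows", "kwargs": {
  "plan": [
    [[0, 0, -0.05], [0, 0, 0]],
    [[0, 0, -0.2], [0, 0, 0]],
    [[0, 0, -0.35], [0, 0, 0]],
    [[0, 0, -0.45], [0, 0, 0]],
    [[0, 0, -0.45], [0, 0, 0]],
    [[0, 0, -0.45], [0, 0, 0]]
  ]
}}

```text
t: 15.85
eef_pos: [0.5406, -0.0422, 0.3311]
eef_rot: [0.116, 3.138, 0.001]
contact_force: [0.0, -0.7, -0.5]
finger_gap: 0.0003
gripper_force: 0.0
```

```bash
python3 -c "
from plant import job_done,get_state
print(get_state()['contact_force']); print(job_done())"
```

```text
[ 0.04709964 -0.74892383 -0.47120228]
the job is handed in; nothing more can be done
None
```

The lid is shut, the bolt is fully across in the keeper, and the handle is down in its notch; I let go, backed the arm off, and handed the job in at about 16 s, with no verdict returned.

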